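Load the yoghurt maker

TASK

Lift the lid off the yoghurt maker and set it down on the round cork mat, then stand every white-capped blue pot in a pocket of its own, upright and fully down. When all are in, put the lid back so that it sits fully home on the maker, and then press the green start button all the way down. Leave the red-capped jam pot and everything else where it is.

Things in the scene. Friction and masses are not known exactly. Their poses are not given: they have to be found in the camera images.
- maker: round white yoghurt maker, fixed to the counter: base 216 mm diameter up to z = 39 mm, then a metal deck 184 mm diameter up to z = 47 mm, on which five grey collars (the pockets) stand; a 70 mm wide, 45 mm high console with the start button sticks out 168 mm along the maker's own -x. Origin at the centre of its underside, z up
- pocket0 (a point): centre of the floor of pocket 0, on the deck 47 mm above the counter; the pocket is a collar of 60 mm inner and 66 mm outer diameter, 12 mm high; the five are evenly spaced on a circle of 58.5 mm radius round the maker's axis
- pocket1 (a point): centre of the floor of pocket 1, on the deck 47 mm above the counter; the pocket is a collar of 60 mm inner and 66 mm outer diameter, 12 mm high; the five are evenly spaced on a circle of 58.5 mm radius round the maker's axis
- pocket2 (a point): centre of the floor of pocket 2, on the deck 47 mm above the counter; the pocket is a collar of 60 mm inner and 66 mm outer diameter, 12 mm high; the five are evenly spaced on a circle of 58.5 mm radius round the maker's axis
- pocket3 (a point): centre of the floor of pocket 3, on the deck 47 mm above the counter; the pocket is a collar of 60 mm inner and 66 mm outer diameter, 12 mm high; the five are evenly spaced on a circle of 58.5 mm radius round the maker's axis
- pocket4 (a point): centre of the floor of pocket 4, on the deck 47 mm above the counter; the pocket is a collar of 60 mm inner and 66 mm outer diameter, 12 mm high; the five are evenly spaced on a circle of 58.5 mm radius round the maker's axis
- seat (a point): on the maker's axis, 39 mm above the counter, at the height of the ledge where the lid's rim rests; the lid's origin lies here when the lid is fully home
- lid: clear plastic round lid, a hollow shell open below: 199 mm outer and 192 mm inner diameter, 60 mm high, with 56 mm of room inside (a loose fit over the 184 mm deck), and a wooden knob on top; about 250 g. Origin at the centre of its rim plane (underside), z up through the knob. It starts on the maker
- lid_knob (a point): where to grip the lid: on the axis of the upright wooden cylindrical knob, 28 mm diameter, that stands from 60 to 94 mm above the lid's rim; this point is 82 mm above the rim, 12 mm below the knob's top
- mat: round cork mat, fixed flat on the counter, 210 mm diameter, 5 mm thick; origin at the centre of its underside. It lies on one side of the maker, left or right
- board: wooden serving board, fixed flat on the counter, 190 mm (its x) by 230 mm (its y), 10 mm thick, on the other side of the maker; the pots start on it in two rows along its y, 94 mm apart, about 68 mm from pot to pot within a row; origin at the centre of its underside
- pot0: squat blue ceramic yoghurt pot with a flat white screw cap, 52 mm diameter, 44 mm tall overall, straight sides, about 140 g; origin at the centre of its underside, z up through the cap; may be absent
- pot1: squat blue ceramic yoghurt pot with a flat white screw cap, 52 mm diameter, 44 mm tall overall, straight sides, about 140 g; origin at the centre of its underside, z up through the cap; may be absent
- pot2: squat blue ceramic yoghurt pot with a flat white screw cap, 52 mm diameter, 44 mm tall overall, straight sides, about 140 g; origin at the centre of its underside, z up through the cap; may be absent
- pot3: squat blue ceramic yoghurt pot with a flat white screw cap, 52 mm diameter, 44 mm tall overall, straight sides, about 140 g; origin at the centre of its underside, z up through the cap; may be absent
- pot4: squat blue ceramic yoghurt pot with a flat white screw cap, 52 mm diameter, 44 mm tall overall, straight sides, about 140 g; origin at the centre of its underside, z up through the cap; may be absent
- jam: amber pot with a red cap, the same 52 x 44 mm shape, among the others on the board; to be left alone. Origin at the centre of its underside
- start (a joint): travel of the green spring push button, 0 when up, 0.006 m when fully down; about 5 N presses it down
- start_top (a point): centre of the top face of the green button, 28 mm diameter, pressed straight down; it stands 67 mm above the counter on the maker's console, 140 mm from the maker's axis
- soap: amber soap bottle behind the maker, 64 mm diameter, 150 mm tall; bystander, origin at the centre of its underside
- dish: small white bowl, 80 mm diameter, 35 mm tall; bystander, origin at the centre of its underside
- mill: white pepper mill, 52 mm diameter, 150 mm tall; bystander, origin at the centre of its underside
- spoon: spoon with a wooden handle, 160 mm long, lying on the counter; bystander
There are look-alikes about, which are no part of the job. What is shaped like the pot4 but purple is not meant.

How it is judged:
By the outcome, as a careful person would: the job done as asked, in the order asked, and still so for the second after the job is handed in, with the robot touching nothing.
Of pot0, pot1, pot2, pot3, pot4 only 3 to 5 are there at a start; the rules pass over those that are not, and their reading is None.
At some moment in a run one of lid, pot0, pot1, pot2, pot3, pot4 may be knocked a few centimetres aside while the robot is not near it.
Once in a run the grip may slacken for a moment while it holds something.
It also fails if it takes over 210 s, if anything falls off the work surface, if the arm or the gripper's body presses on something with over 40 N, if the wrist force passes 120 N, or if a joint passes its speed limit or range.

ROBOT

A 6-joint arm with a two-finger parallel gripper is mounted at the origin on the work surface. World frame = base frame: x ahead of the robot, y to its left, z up, the work surface at z = 0. Lengths are in m, angles in rad, forces in N, time in s.
With the tool pointing down it reaches from about 0.325 to 0.9 m from the base axis. Payload 6.1 kg.
Tool frame: the origin (TCP) lies midway between the tips of the shut fingers; the grasp point (between the pads) lies 19 mm behind it; z points along the fingers, y is the line along which they close (so a half turn about z gives the same grasp; the last joint's range is limited). The gripper opens to 85 mm and grips with 20 to 120 N. Pads are 22 mm wide; open, the fingers measure 114 mm over their backs; the gripper's body (76 mm by 85 mm) begins 54 mm behind the grasp point. The pads swing forward as they close: fully open they stand 13 mm farther back than shut.
Start: joints at [-1.473, 0.22, 1.526, -0, 1.395, -0.126], TCP at [0.139, -0.609, 0.231] pointing down, gripper open.
Joint ranges: [-2.98, 2.98], [-0.91, 2.08], [0.09, 2.57], [-1.24, 4.39], [0.2, 2.65], [-2.68, 2.68]. Speed limits (rad/s): [2.57, 2.57, 3.01, 3.14, 3.14, 3.14].

INTERFACE

Orientations are given as a unit quaternion [w, x, y, z].
In Python, from workcell import goto, move_l, move_joints, grip, hold, solve_ik, observe, capture, IKError, hand_in gives the robot as it stands. The module is installed in compiled form; this text tells all that it offers. Calls block until the motion is done:
- goto(position, orientation): joint-space move of the TCP to a pose.
- move_l(position, velocity=0.15, ori=None): straight line of the TCP; ori=None keeps the orientation; velocity is the mean speed in m/s.
- move_joints(angles): joint-space move.
- grip(opening, grip_force=None): finger opening in m; grip_force is the grip in N (None keeps the last); returns when the fingers have stopped.
- hold(seconds).
- solve_ik(position, orientation): joint angles nearest the present ones, or None.
- observe(): the state.
- capture(name): name is "scene" or "top" or "wrist"; returns a dict with "image" (420x560x3 uint8, red, green, blue), "camera_matrix" (3x3 intrinsics, pixels), "k1" (the pictures are not rectified: a ray, as slopes to the right and down, at radius r is drawn at 1 + k1 r^2 times it, then the intrinsics apply), "extrinsics" (4x4, takes a point from camera to world coordinates); the wrist camera has in their place "hand_eye" (4x4, takes a point from camera to tool coordinates, whose origin is the TCP and whose axes are the flange's). Camera axes: x right, y up, looking along -z (the intrinsics and any distortion apply to the point x, -y, -z); pixel columns grow to the right and rows downward; lengths in m; the calibration is good to about 2 mm. A picture is of the moment at which its call begins: read the wrist's pose just before it. There is no depth.
A pose or a line that the arm cannot do raises IKError and nothing moves.
- hand_in(): hands the job in; it is judged then, once.
The state is a dict: "time_s": time; "joint_pos": joint angles; "qvel": joint speeds; "joint_torque": joint torques, N m; "position": TCP position; "tcp_rot": TCP orientation; "wrist_force": force on the tool from outside, world axes, zero at the start; "ft_torque": the same for the moment, N m; "finger_gap": finger opening in m; "grip_force": force on a finger pad.
Only numpy, scipy, OpenCV 4.12 (cv2) and the standard library are available. Lean on these libraries where they do the work, as an engineer would, in place of code of your own. Each camera call takes 0.05 s, during which the arm holds its last target. There are 200 camera calls.

## Working session

There is one attempt and no reset: what is moved stays moved. The work goes in short steps, each a Python script; the robot and the scene stay as the last script left them, time stands still between calls to the robot, and variables do not carry over. Pictures are saved under pics/ and viewed, at most 14 in all, crops included, and the job is handed in when it is done.

```bash
mkdir -p pics
python3 - <<'E'
from workcell import *
import cv2,json
s=observe();print(s['time_s'],s['position'],s['tcp_rot'],s['finger_gap'])
for n in ("scene","top"):
    c=capture(n);cv2.imwrite(f"pics/{n}0.png",c["image"][:,:,::-1]);print(n,c["camera_matrix"],c["k1"],c["extrinsics"])
c=capture("wrist");print(c["camera_matrix"],c["k1"],c["hand_eye"])
E
```

```text
0.0 [ 0.13862723 -0.60882139  0.23021222] [-9.54825038e-04  9.93744261e-01  1.11675565e-01  1.64159524e-06] 0.08559627897740475
scene [[457.23753464   0.         290.92384776]
 [  0.         457.23753464 211.38660482]
 [  0.           0.           1.        ]] -0.020867585966165683 [[-0.60374533 -0.69174846  0.39620152  1.11811877]
 [ 0.79713831 -0.51896043  0.30862694  0.42252166]
 [-0.00787931  0.50215948  0.86473913  1.24413894]
 [ 0.          0.          0.          1.        ]]
top [[541.32248203   0.         286.48854687]
 [  0.         541.32248203 206.23405365]
 [  0.           0.           1.        ]] -0.20832611215505242 [[-0.02338962  0.99545692 -0.09229541  0.45863614]
 [-0.99971914 -0.02364204 -0.00164227  0.00610071]
 [-0.00381686  0.09223107  0.99573032  1.49180497]
 [ 0.          0.          0.          1.        ]]
[[311.51241317   0.         271.97315462]
 [  0.         311.51241317 209.37389568]
 [  0.           0.           1.        ]] -0.007254894231710782 [[-1.90948519e-03  9.48673374e-01  3.16251772e-01  8.09755704e-02]
 [ 9.99998167e-01  1.85596983e-03  4.70424316e-04  7.73230816e-05]
 [-1.40674726e-04  3.16252091e-01 -9.48675179e-01 -1.43514029e-01]
 [ 0.00000000e+00  0.00000000e+00  0.00000000e+00  1.00000000e+00]]
```

View pics/scene0.png

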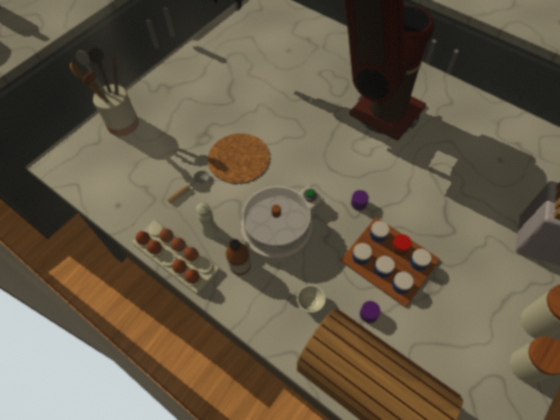

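View pics/top0.png

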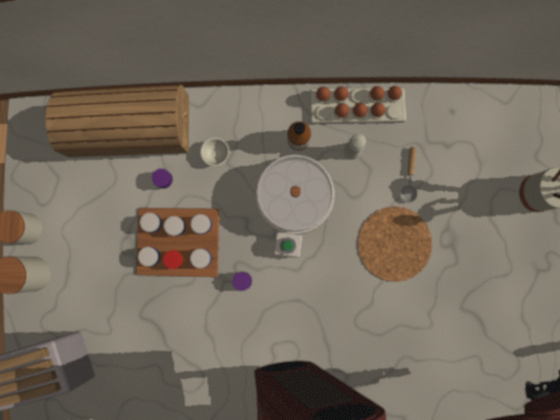

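Top view: the maker with its lid is at (295,193), knob (295,191), green button (288,245), mat (394,243) and board (178,242). The board holds five white caps at (150,222), (174,226), (201,223), (148,257), (200,258) and the red jam cap at (173,260).

Look-alikes for the pots are the purple pots (162,178) and (242,281), the red jam (173,260), the white bowl (214,152) and the mill (357,145). I choose the five white caps on the board.

```bash
cat > h.py <<'E'
from workcell import *
import numpy as np, cv2
from scipy.spatial.transform import Rotation as R
def cam(n):
    """capture with world pose T"""
    if n=="wrist":
        s=observe();c=capture(n);q=s['tcp_rot'];T=np.eye(4)
        T[:3,:3]=R.from_quat([q[1],q[2],q[3],q[0]]).as_matrix();T[:3,3]=s['position'];c['T']=T@np.array(c['hand_eye'])
    else: c=capture(n);c['T']=np.array(c['extrinsics'])
    return c
def rays(c,px):
    p=cv2.undistortPoints(np.array(px,float).reshape(-1,1,2),np.array(c['camera_matrix']),np.array([c['k1'],0,0,0.]))[:,0]
    d=np.c_[p[:,0],-p[:,1],-np.ones(len(p))]@c['T'][:3,:3].T
    return c['T'][:3,3],d/np.linalg.norm(d,axis=1)[:,None]
def plane(c,px,z):
    o,d=rays(c,px);return o+d*((z-o[2])/d[:,2])[:,None]
def proj(c,P):
    q=(np.atleast_2d(P)-c['T'][:3,3])@c['T'][:3,:3];x=q[:,0]/-q[:,2];y=-q[:,1]/-q[:,2]
    f=1+c['k1']*(x*x+y*y);K=np.array(c['camera_matrix']);return np.c_[K[0,0]*x*f+K[0,2],K[1,1]*y*f+K[1,2]]
def tri(c1,p1,c2,p2):
    """midpoint and miss distance of two rays"""
    o1,d1=rays(c1,[p1]);o2,d2=rays(c2,[p2]);d1,d2=d1[0],d2[0]
    t=np.linalg.lstsq(np.c_[d1,-d2],o2-o1,rcond=None)[0];a,b=o1+t[0]*d1,o2+t[1]*d2
    return (a+b)/2,np.linalg.norm(a-b)
HSV=dict(white=((0,0,110),(180,60,255)),purple=((125,90,30),(160,255,255)),green=((45,90,40),(90,255,255)),
 red=((0,220,150),(4,255,255)),knob=((3,120,50),(18,255,255)))
def blobs(c,col,roi,amin=15):
    """centroid,area in roi (x0,y0,x1,y1)"""
    x0,y0,x1,y1=roi;h=cv2.cvtColor(c['image'],cv2.COLOR_RGB2HSV)[y0:y1,x0:x1]
    m=cv2.inRange(h,*[np.array(v) for v in HSV[col]]);n,l,st,ce=cv2.connectedComponentsWithStats(m)
    return [(ce[i][0]+x0,ce[i][1]+y0,int(st[i][4])) for i in range(1,n) if st[i][4]>=amin]
def down(yaw):
    """tool down, finger-closing line along world angle yaw"""
    yaw=(yaw+np.pi/2)%np.pi-np.pi/2   # half-turn symmetry
    y=np.array([np.cos(yaw),np.sin(yaw),0]);z=np.array([0,0,-1.]);x=np.cross(y,z)
    out=[]
    for s in (1,-1):
        q=R.from_matrix(np.c_[s*x,s*y,z]).as_quat();out.append([q[3],q[0],q[1],q[2]])
    return out
E
python3 - <<'E'
from h import *
np.set_printoptions(precision=4,suppress=True)
t=cam("top");s=cam("scene")
for n,c,roi in(("top",t,(135,205,222,280)),("scene",s,(340,212,442,302))):
    for col in("white","red"):print(n,col,[tuple(np.round(b,1)) for b in blobs(c,col,roi)])
print("knob",blobs(t,"knob",(270,170,320,215),8),blobs(s,"knob",(255,190,300,230),8))
print("green",blobs(t,"green",(265,220,315,265),8),blobs(s,"green",(290,170,330,215),8))
a=cv2.resize(t['image'][130:290,130:320],None,fx=3,fy=3);b=cv2.resize(s['image'][170:310,230:450],None,fx=2.59,fy=2.59)
cv2.imwrite("pics/crop1.png",np.vstack([a[:,:,::-1][:300*2],]))
E
```

```text
top white [(np.float64(172.4), np.float64(206.1), np.float64(233.0)), (np.float64(149.2), np.float64(222.0), np.float64(295.0)), (np.float64(200.3), np.float64(223.7), np.float64(308.0)), (np.float64(173.5), np.float64(225.5), np.float64(296.0)), (np.float64(220.0), np.float64(249.7), np.float64(138.0)), (np.float64(147.5), np.float64(256.1), np.float64(304.0)), (np.float64(199.9), np.float64(258.0), np.float64(315.0)), (np.float64(170.3), np.float64(277.8), np.float64(263.0))]
top red []
scene white [(np.float64(351.1), np.float64(225.0), np.float64(549.0)), (np.float64(414.8), np.float64(226.8), np.float64(1499.0)), (np.float64(361.9), np.float64(251.6), np.float64(178.0)), (np.float64(420.8), np.float64(257.6), np.float64(181.0)), (np.float64(384.5), np.float64(264.7), np.float64(189.0)), (np.float64(357.1), np.float64(288.8), np.float64(798.0)), (np.float64(402.8), np.float64(280.8), np.float64(207.0)), (np.float64(434.5), np.float64(291.8), np.float64(163.0)), (np.float64(388.3), np.float64(299.9), np.float64(23.0))]
scene red []
knob [(np.float64(295.0), np.float64(190.94029850746267), 67)] [(np.float64(275.68), np.float64(210.0), 75)]
green [(np.float64(287.2916666666667), np.float64(245.09722222222223), 72)] [(np.float64(309.875), np.float64(192.69642857142858), 56)]
```

View pics/crop1.png

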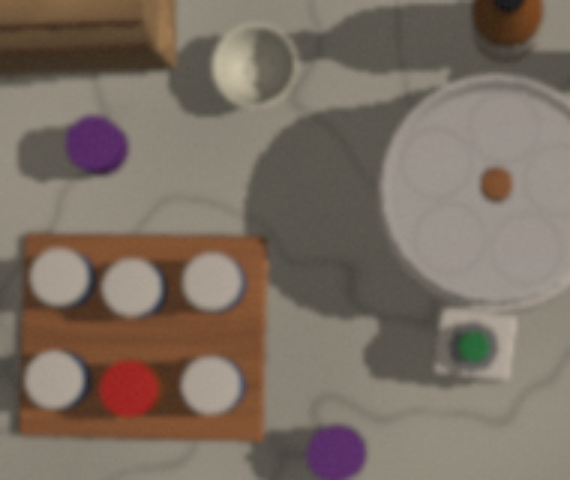

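The crop shows five white caps with blue sides and one red cap on the board, and the purple pots are off the board. Pocket rings show through the lid. Now I triangulate.

Run:
```python
from h import *
np.set_printoptions(precision=4,suppress=True)
t=cam("top");s=cam("scene")
T=[b for b in blobs(t,"white",(140,213,213,270),100)]
S=[b for b in blobs(s,"white",(345,220,435,300),100)]
for b in T:
    P=plane(t,[b[:2]],.054)
    e=proj(s,P)[0]; j=min(S,key=lambda q:np.hypot(q[0]-e[0],q[1]-e[1]))
    print("pot",P[0],"exp",e,"got",np.round(j,1),*tri(t,b[:2],s,j[:2]))
k,g=blobs(t,"knob",(270,170,320,215),8)[0][:2],blobs(t,"green",(265,220,315,265),8)[0][:2]
k2,g2=blobs(s,"knob",(255,190,300,230),8)[0][:2],blobs(s,"green",(290,170,330,215),8)[0][:2]
K,m=tri(t,k,s,k2);print("knob",K,m);G,m=tri(t,g,s,g2);print("button",G,m,"dist",np.hypot(*(K-G)[:2]))
HSV['cork']=((8,90,60),(22,255,255))
c=max(blobs(t,'cork',(340,195,450,290)),key=lambda b:b[2]);c2=max(blobs(s,'cork',(200,128,280,190)),key=lambda b:b[2])
print("mat",c,plane(t,[c[:2]],.005),tri(t,c[:2],s,c2[:2]))
for p in(c,):
  print("diam",2*np.sqrt(c[2]/np.pi)*1.5/541)
print("purple",[plane(t,[b[:2]],.044)[0] for b in blobs(t,"purple",(130,150,270,300),50)])
for yaw in(0,np.pi/2):
  for q in down(yaw):
    print([None if j is None else np.round(j,2) for j in(solve_ik([K[0],K[1],.25],q),solve_ik([.41,-.24,.25],q),solve_ik([.4,.3,.25],q))])
```

```text
pot [0.558 0.38  0.054] exp [404.1738 279.2896] got [402.7 280.8 206. ] [0.5594 0.3804 0.0459] 0.003750506343111263
pot [0.5473 0.3131 0.054 ] exp [385.4545 263.1097] got [384.3 264.7 188. ] [0.5486 0.3136 0.0454] 0.003117196696528189
pot [0.5506 0.2401 0.054 ] exp [362.9797 249.8763] got [362.  251.6 179. ] [0.5518 0.2405 0.0446] 0.002688172352085081
pot [0.4661 0.384  0.054 ] exp [421.7095 255.8528] got [420.9 257.4 187. ] [0.4666 0.3852 0.046 ] 0.0020286679551547488
pot [0.4589 0.2426 0.054 ] exp [380.5199 227.7558] got [353.5 229.  298. ] [0.4817 0.2109 0.0485] 0.0789012471860202
knob [ 0.6251 -0.0152  0.1204] 0.0020023590791940675
button [0.4887 0.0079 0.0622] 0.0020058424581354778 dist 0.13835208437322408
mat (np.float64(394.44026752767525), np.float64(243.58233394833948), 4336) [[ 0.4857 -0.2874  0.005 ]] (array([ 0.4867, -0.2901, -0.0021]), np.float64(0.003093725872951319))
diam 0.20601255580436614
purple [array([0.6785, 0.3483, 0.044 ]), array([0.3958, 0.1335, 0.044 ])]
[array([-0.15,  0.21,  1.5 , -0.  ,  1.43, -0.15]), array([-0.7 , -0.16,  1.88, -0.  ,  1.42, -0.7 ]), array([ 0.49, -0.1 ,  1.82, -0.  ,  1.41,  0.49])]
[None, array([-0.7 , -0.16,  1.88, -0.  ,  1.42,  2.45]), array([ 0.49, -0.1 ,  1.82, -0.  ,  1.41, -2.66])]
[array([-0.15,  0.21,  1.5 , -0.  ,  1.43,  1.42]), array([-0.7 , -0.16,  1.88, -0.  ,  1.42,  0.87]), array([ 0.49, -0.1 ,  1.82, -0.  ,  1.41,  2.06])]
[array([-0.15,  0.21,  1.5 , -0.  ,  1.43, -1.72]), array([-0.7 , -0.16,  1.88, -0.  ,  1.42, -2.27]), array([ 0.49, -0.1 ,  1.82, -0.  ,  1.41, -1.09])]
```

The static views agree on x and y, but their heights read about 7 mm low everywhere (mat −2 mm, caps 46 mm). That's calibration, so I'll refine with the wrist camera over the maker.

```bash
cat >> h.py <<'E'
def go(p,yaw,lin=False,v=.2):
    """move to p with closing line at yaw, choosing the nearer wrist turn"""
    cur=np.array(observe()['joint_pos']);best=None
    for q in down(yaw):
        j=solve_ik(list(p),q)
        if j is not None and (best is None or abs(np.array(j)-cur).max()<best[0]):best=(abs(np.array(j)-cur).max(),q)
    if best is None: raise IKError(f"no ik {p} {yaw}")
    (move_l(list(p),v,best[1]) if lin else goto(list(p),best[1]))
E
python3 - <<'E'
from h import *
np.set_printoptions(precision=4,suppress=True)
C=[]
for i,dy in enumerate((-.05,.05)):
    go([.61,-.013+dy,.26],np.pi/2);c=cam("wrist");C.append(c)
    cv2.imwrite(f"pics/w{i}.png",c['image'][:,:,::-1])
    e=proj(c,[.626,-.015,.133])[0];print("exp",e,"green exp",proj(c,[.489,.008,.067])[0])
    r=np.array([e[0]-70,e[1]-70,e[0]+70,e[1]+70]).astype(int).clip(0,[560,420,560,420])
    print("knob",blobs(c,"knob",r,60),"green",blobs(c,"green",(0,0,560,420),30))
cv2.imwrite("pics/w01.png",np.hstack([cv2.resize(c['image'][:,:,::-1],(400,300)) for c in C]));print(observe()['time_s'])
E
```

```text
exp [216.8654 182.6087] green exp [213.7239 278.7466]
knob [(np.float64(219.70900692840647), np.float64(180.0612009237875), 866)] green [(np.float64(214.80392156862746), np.float64(276.79411764705884), 408)]
exp [330.954  182.4834] green exp [295.9581 278.6101]
knob [(np.float64(329.1574712643678), np.float64(180.05402298850575), 870)] green [(np.float64(296.21534653465346), np.float64(276.83910891089107), 404)]
3.4917
```

View pics/w01.png

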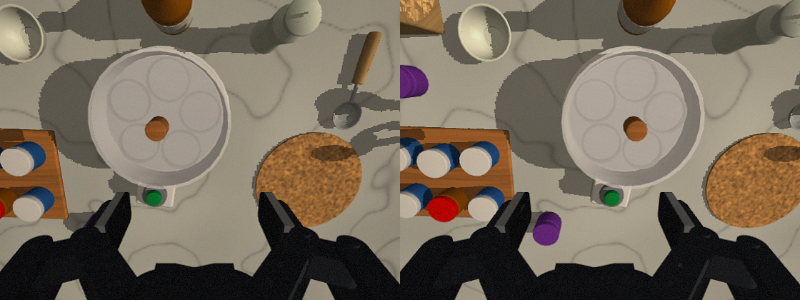

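Both wrist views show the clear lid on the maker with five pocket rings under it. The knob is at full-image (220,180) and (329,180), and the mat is clear. Next: triangulate the knob, grasp it, and lift the lid to the mat.

```bash
cat >> h.py <<'E'
def two(col,P,pad=45,d=.04,z=None,amin=60,yaw=np.pi/2,off=(-.015,0)):
    """triangulate the coloured blob expected near P from two wrist places"""
    o=[]
    for dy in(-d,d):
        go([P[0]+off[0],P[1]+off[1]+dy,z or P[2]+.12],yaw);hold(.1);c=cam("wrist");e=proj(c,P)[0]
        r=np.r_[e-pad,e+pad].astype(int).clip(0,[560,420,560,420]);b=max(blobs(c,col,r,amin),key=lambda b:b[2]);o+=[c,b[:2]]
    return tri(*o)
E
python3 - <<'E'
from h import *
np.set_printoptions(precision=4,suppress=True)
G,m=two("green",[.489,.008,.067],z=.26,off=(.06,-.02));print("green",G,m)
K,m=two("knob",[.625,-.015,.128],z=.25);print("knob",K,m,"dist",np.hypot(*(K-G)[:2]))
assert .112<K[2]<.14 and m<.004
x,y=K[:2]; zg=.039+.082-.019+.001
grip(.06,60);go([x,y,.2],np.pi/2,True);go([x,y,zg],np.pi/2,True,.1)
s=observe();print("at",s['position'],s['wrist_force'])
grip(.0,60);s=observe();print("gap",s['finger_gap'],s['grip_force'],s['wrist_force'])
go([x,y,zg+.03],np.pi/2,True,.08);s=observe();print("lift",s['finger_gap'],s['grip_force'],s['wrist_force'],s['time_s'])
E
```

```text
green [0.4893 0.0073 0.0631] 9.697320534356383e-05
knob [ 0.6254 -0.0156  0.121 ] 0.00011068004596439447 dist 0.1380212782730197
at [ 0.6261 -0.0157  0.1039] [-0.2131  0.4937  0.2825]
gap 0.026509343074226175 59.4161331653595 [-0.3053  1.5873  4.7642]
lift 0.026321376545710866 59.71218287944794 [-0.6031 -0.1391 -2.8977] 8.825
```

```bash
cat >> h.py <<'E'
def st(tag):
    s=observe();print(tag,np.round(s['position'],4),"gap %.4f f %.1f"%(s['finger_gap'],s['grip_force']),"w",np.round(s['wrist_force'],1),"t %.1f"%s['time_s']);return s
def press(p,yaw,zend,f=3,v=.02,step=.001):
    """descend from p in small steps until the upward wrist force grows by f or zend is reached"""
    f0=observe()['wrist_force'][2];z=p[2]
    while z>zend and observe()['wrist_force'][2]-f0<f:
        z-=step;go([p[0],p[1],z],yaw,True,v)
    return z
E
python3 - <<'E'
from h import *
t=cam("top");t['image']=cv2.imread("pics/top0.png")[:,:,::-1].copy()
h=cv2.cvtColor(t['image'],cv2.COLOR_RGB2HSV);m=cv2.inRange(h,(8,90,40),(22,255,255));m[:195]=0;m[290:]=0;m[:,:340]=0;m[:,450:]=0
c=max(cv2.findContours(m,0,2)[0],key=cv2.contourArea);e=cv2.fitEllipse(cv2.convexHull(c));M=plane(t,[e[0]],.005)[0];print("mat",M,e)
M=M[:2]; assert abs(M-[.486,-.288]).max()<.01
y=np.pi/2
p=[.6254,-.0156]
go([*p,.19],y,True);st("up");go([*M,.19],y,True);st("over")
go([*M,.08],y,True,.12);st("near")
z=press([*M,.074],y,.066,3);st("down")
grip(.06);go([*M,.2],y,True);st("free")
go([.60,.0,.27],y);cv2.imwrite("pics/t1.png",cam("top")['image'][:,:,::-1][120:300,130:450]);cv2.imwrite("pics/w2.png",cam("wrist")['image'][:,:,::-1]);st("")
a=cv2.resize(cv2.imread("pics/t1.png"),(640,360));b=cv2.imread("pics/w2.png")
E
```

```text
mat [ 0.48573871 -0.28733683  0.005     ] ((394.41748046875, 243.56576538085938), (73.74723815917969, 74.49244689941406), 175.39207458496094)
up [ 0.6255 -0.0157  0.1899] gap 0.0265 f 59.8 w [-0.7 -0.  -3.4] t 9.3
over [ 0.4861 -0.2866  0.1899] gap 0.0263 f 59.8 w [-0.5 -0.6 -4.5] t 11.0
near [ 0.4864 -0.2878  0.081 ] gap 0.0263 f 59.8 w [ 0.4  0.4 -3.2] t 12.1
down [ 0.4859 -0.2875  0.07  ] gap 0.0265 f 61.1 w [-2.5  1.9  6. ] t 13.6
free [ 0.4851 -0.2868  0.1987] gap 0.0602 f 0.0 w [-0.2  0.7 -0. ] t 14.8
 [ 0.5996 -0.0015  0.2693] gap 0.0600 f 0.0 w [-0.1 -1.2  1. ] t 16.1
```

View pics/w2.png

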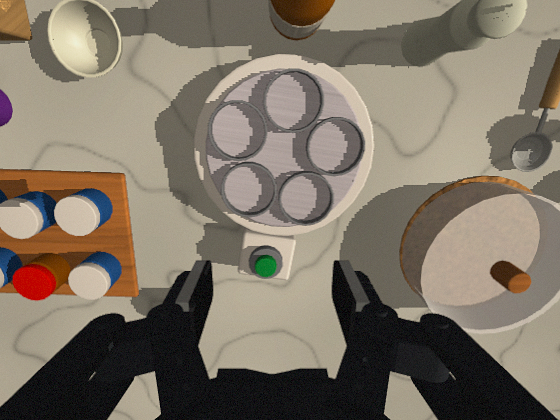

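View pics/t1.png

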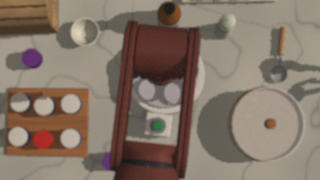

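Wrist view: lid on the cork mat; pockets open at about (294,99), (237,130), (335,145), (248,188), (305,197). The top view confirms the lid inside the mat and all five pots still on the board. Next I measure the pockets from two opposite wrist poses.

```bash
cat > pk.py <<'E'
from h import *
from scipy.optimize import least_squares
np.set_printoptions(precision=4,suppress=True)
A=np.array([.6254,-.0156]);obs=[]
def ang(P,a0): pass
for k,q in enumerate(down(np.pi/2)):
    for dy in(-.035,.035):
        sx=-.025 if R.from_quat([*q[1:],q[0]]).as_matrix()[0,0]>0 else .025
        try: goto([A[0]+sx,A[1]+dy,.27],q)
        except IKError as e: print(e);continue
        hold(.15);c=cam("wrist");e=proj(c,[*A,.059])[0]
        g=cv2.cvtColor(c['image'],cv2.COLOR_RGB2GRAY);x0,y0=(e-100).astype(int).clip(0);roi=g[y0:y0+200,x0:x0+200]
        r=np.hypot(*(proj(c,[A[0],A[1]+.0315,.059])[0]-e))
        H=cv2.HoughCircles(cv2.GaussianBlur(roi,(3,3),0),cv2.HOUGH_GRADIENT_ALT if 0 else cv2.HOUGH_GRADIENT,1,40,param1=120,param2=12,minRadius=int(r-4),maxRadius=int(r+5))
        H=H[0] if H is not None else []
        W=plane(c,[(h[0]+x0,h[1]+y0) for h in H],.059)[:,:2]
        keep=[w for w in W if abs(np.hypot(*(w-A))-.0585)<.010];obs.append(np.array(keep))
        print(k,dy,"exp px",e,"r",r,len(H),"polar",[(round(np.hypot(*(w-A))*1e3,1),round(np.degrees(np.arctan2(*(w-A)[::-1]))%72,1)) for w in W])
        cv2.imwrite(f"pics/p{k}{dy}.png",c['image'][:,:,::-1])
O=np.vstack(obs)
def f(p):
    d=O-p[:2];a=np.arctan2(d[:,1],d[:,0]);k=np.round((a-p[2])/(2*np.pi/5))*2*np.pi/5+p[2]
    return (d-.0585*np.c_[np.cos(k),np.sin(k)]).ravel()
a=np.arctan2(*(O-A).T[::-1]);ph=np.angle(np.exp(5j*a).mean())/5
r=least_squares(f,[*A,ph],loss='soft_l1',f_scale=.002);print(r.x,"phase deg",np.degrees(r.x[2]),"rms mm",1e3*np.sqrt((r.fun**2).mean()),len(O))
for o in obs: print("per view mean dev",1e3*np.median([f_ for f_ in (lambda O_:[(lambda d,k:d-.0585*np.array([np.cos(k),np.sin(k)]))(w-r.x[:2],np.round((np.arctan2(*(w-r.x[:2])[::-1])-r.x[2])/(2*np.pi/5))*2*np.pi/5+r.x[2]) for w in O_])(o)],axis=0))
np.save("maker.npy",r.x);st("")
E
python3 pk.py
```

```text
0 -0.035 exp px [241.0683 157.415 ] r 27.709218669012436 5 polar [(np.float64(61.1), np.float64(61.5)), (np.float64(57.5), np.float64(67.3)), (np.float64(59.7), np.float64(57.5)), (np.float64(51.6), np.float64(68.0)), (np.float64(53.6), np.float64(58.9))]
0 0.035 exp px [302.3193 157.4376] r 27.70683384483904 5 polar [(np.float64(55.0), np.float64(64.5)), (np.float64(53.2), np.float64(57.6)), (np.float64(59.6), np.float64(65.1)), (np.float64(54.9), np.float64(63.5)), (np.float64(58.6), np.float64(61.7))]
1 -0.035 exp px [303.0164 158.2637] r 27.698744452498197 5 polar [(np.float64(58.2), np.float64(62.1)), (np.float64(56.7), np.float64(66.4)), (np.float64(56.6), np.float64(64.5)), (np.float64(58.9), np.float64(68.4)), (np.float64(52.6), np.float64(64.8))]
1 0.035 exp px [242.2386 158.3892] r 27.69993997270749 5 polar [(np.float64(56.7), np.float64(62.1)), (np.float64(57.4), np.float64(63.3)), (np.float64(60.8), np.float64(59.6)), (np.float64(57.9), np.float64(63.5)), (np.float64(54.3), np.float64(62.9))]
[ 0.6268 -0.0154 -0.1532] phase deg -8.780265029022978 rms mm 2.9022656993712737 20
per view mean dev [ 4.2675 -0.8683]
per view mean dev [-0.0605  1.2105]
per view mean dev [-2.2766 -0.457 ]
per view mean dev [-1.9795  0.2068]
 [0.6505 0.0184 0.27  ] gap 0.0601 f 0.0 w [-0.9 -0.2 -0.1] t 20.7
```

Pocket phase fits −8.8° and the button direction gives −9.4°, so pocket 0 lies on the maker's +x. The centre comes out at (.6268,−.0154) from the collars, (.6275,−.0148) from the button and (.6254,−.0156) from the knob. I take (.627,−.0153) at −9.1°. Now the caps from the wrist, then the first pot.

```bash
cat >> h.py <<'E'
HSV['cap']=((0,0,150),(180,50,255))
MC=np.array([.627,-.0153]);PH=np.radians(-9.1)
def pocket(k): a=PH+k*2*np.pi/5;return MC+.0585*np.array([np.cos(a),np.sin(a)]),a
P0=np.array([[.558,.380],[.5473,.3131],[.5506,.2401],[.4661,.384],[.4589,.2426]])
def near(c,P,col='cap',pad=30):
    e=proj(c,P)[0];r=np.r_[e-pad,e+pad].astype(int).clip(0,[560,420,560,420])
    b=[q for q in blobs(c,col,r,120)];return min(b,key=lambda q:np.hypot(*(np.array(q[:2])-e))) if b else None
def caps(Ps,z=.25):
    """two wrist views over the board, triangulated caps"""
    C=[]
    for dy in(-.05,.05):
        go([.50,.312+dy,z],np.pi/2);hold(.15);C.append(cam("wrist"))
    out=[]
    for p in Ps:
        b=[near(c,[*p,.054]) for c in C]
        if None in b: out.append(None);continue
        P,m=tri(C[0],b[0][:2],C[1],b[1][:2]);out.append((P,m,b[0][2],b[1][2],plane(C[0],[b[0][:2]],.054)[0,:2],plane(C[1],[b[1][:2]],.054)[0,:2]))
    return out,C
E
python3 - <<'E'
from h import *
np.set_printoptions(precision=4,suppress=True)
o,C=caps(P0)
for p,r in zip(P0,o):print(p,r)
cv2.imwrite("pics/b0.png",C[0]['image'][:,:,::-1]);st("")
E
```

```text
[0.558 0.38 ] (array([0.5644, 0.3785, 0.0604]), np.float64(0.00017650860660297878), 2117, 1955, array([0.5671, 0.3807]), array([0.5673, 0.3788]))
[0.5473 0.3131] (array([0.5483, 0.3125, 0.0509]), np.float64(0.00011253460211306748), 1416, 1368, array([0.5471, 0.312 ]), array([0.5472, 0.3129]))
[0.5506 0.2401] (array([0.5511, 0.2401, 0.0724]), np.float64(0.0016225135938230015), 1884, 2316, array([0.5595, 0.2389]), array([0.5577, 0.2333]))
[0.4661 0.384 ] (array([0.4663, 0.3852, 0.0499]), np.float64(0.00023540173967680455), 1818, 1733, array([0.4659, 0.3837]), array([0.4656, 0.3849]))
[0.4589 0.2426] (array([0.4567, 0.2434, 0.0738]), np.float64(0.000371950906337372), 1755, 2206, array([0.4588, 0.2423]), array([0.4592, 0.2361]))
 [0.5004 0.3609 0.2501] gap 0.0602 f 0.0 w [-0.2 -0.2  0.5] t 22.7
```

View pics/b0.png

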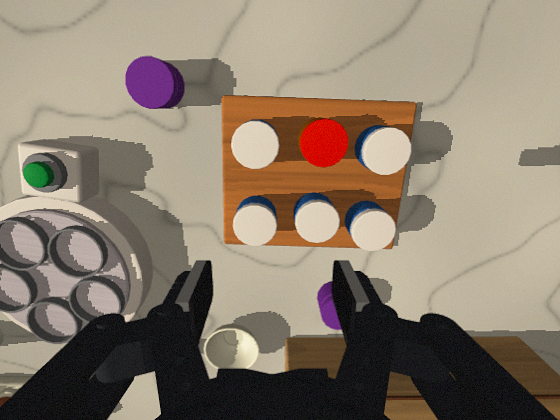

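The view shows the same five white caps and the red jam pot on the board. Caps with clean segmentation triangulate to z≈.050–.051 (54 nominal, cap side included), with x and y within 1 mm of the top-camera values. The others merged with the counter, so I use top-camera positions refreshed before each pick. First pot now.

```bash
cat >> h.py <<'E'
def tops(t=None):
    """white caps on the board from the top camera"""
    t=t or cam("top");return [plane(t,[b[:2]],.054)[0,:2] for b in blobs(t,"white",(138,212,215,271),150) if b[2]<400]
def pick(p,yaw=-.05,zt=.021):
    grip(.075);go([*p,.13],yaw);go([*p,zt+.004],yaw,True,.12);s=st("low")
    if s['wrist_force'][2]>6: raise SystemExit("contact")
    go([*p,zt],yaw,True,.05);grip(0,50);s=st("grip")
    go([*p,.13],yaw,True,.2);s=st("lift");return .045<s['finger_gap']<.058
def place(k,zt=.058):
    q,a=pocket(k);go([*q,.15],a);s=st("over pocket %d"%k)
    if s['finger_gap']<.045: print("LOST");return False
    go([*q,zt+.012],a,True,.15);z=press([*q,zt+.012],a,zt-.002,4,.03,.002);s=st("down")
    grip(.072);go([*q,.16],a,True,.25);st("released");return True
E
python3 - <<'E'
from h import *
np.set_printoptions(precision=4,suppress=True)
b=tops();print(np.array(b))
p=min(b,key=lambda q:np.hypot(*(q-P0[2])));assert np.hypot(*(p-P0[2]))<.05
if pick(p): place(1)
c=cam("wrist");cv2.imwrite("pics/q1.png",c['image'][:,:,::-1]);st("")
E
```

```text
[[0.558  0.3797]
 [0.5505 0.2399]
 [0.5471 0.3132]
 [0.4663 0.3852]
 [0.459  0.242 ]]
low [0.5513 0.2402 0.0259] gap 0.0748 f 0.0 w [-0.7  0.1  0.6] t 25.3
grip [0.5511 0.2401 0.0217] gap 0.0507 f 52.4 w [-0.1  0.9  4. ] t 25.9
lift [0.5496 0.2396 0.1286] gap 0.0510 f 52.1 w [-0.6 -0.1 -1.7] t 26.6
over pocket 1 [0.6529 0.0373 0.1488] gap 0.0505 f 52.0 w [ 1.   0.3 -1.4] t 27.9
down [0.6542 0.0367 0.0587] gap 0.0503 f 52.5 w [-1.5 -0.4  3.6] t 30.1
released [0.654  0.0367 0.1609] gap 0.0722 f 0.0 w [-1.2  0.5 -0.6] t 31.0
 [0.653  0.0368 0.1593] gap 0.0720 f 0.0 w [ 0.1 -0.  -0.7] t 31.1
```

View pics/q1.png

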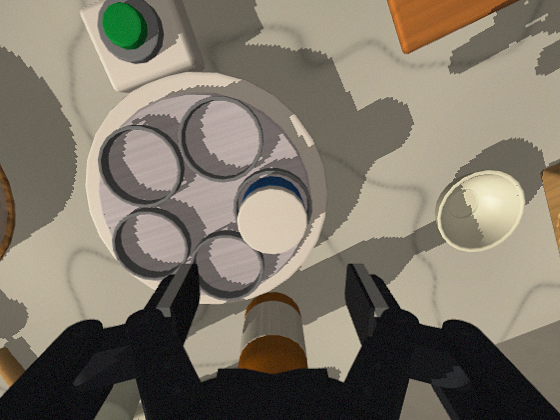

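The pot sits in its pocket: contact came at TCP .0587, which is 11.7 mm above the pocket floor, the same offset as in the grasp. The next two follow, with a stop on any anomaly.

```bash
cat >> h.py <<'E'
def job(i,k):
    b=tops();print(np.round(b,4).tolist())
    p=min(b,key=lambda q:np.hypot(*(q-P0[i])))
    if np.hypot(*(p-P0[i]))>.04: raise SystemExit("moved?")
    if not pick(p) or not place(k): raise SystemExit("check")
E
sed -i 's/s=st("down")$/s=st("down")\n    if z>zt+.004: raise SystemExit("high contact")/' h.py
python3 - <<'E'
from h import *
job(4,2);job(1,0)
go([.6,-.015,.27],np.pi/2);c=cam("wrist");cv2.imwrite("pics/q2.png",c['image'][:,:,::-1])
t=cam("top");print(np.round(tops(t),4).tolist(),[np.round(b,1).tolist() for b in blobs(t,"knob",(370,220,420,270),20)])
cv2.imwrite("pics/t2.png",t['image'][:,:,::-1])
E
```

```text
[[0.5578, 0.3792], [0.5551, 0.2856], [0.4661, 0.3851], [0.4591, 0.2417]]
low [0.4598 0.2419 0.0257] gap 0.0751 f 0.0 w [-0.5  0.3  1.4] t 33.7
grip [0.4596 0.2418 0.0216] gap 0.0509 f 52.2 w [-0.6 -0.3  3.8] t 34.3
lift [0.4581 0.2413 0.1287] gap 0.0509 f 52.2 w [-0.1 -0.3 -2. ] t 35.0
over pocket 2 [0.5846 0.0272 0.1488] gap 0.0507 f 52.1 w [-1.   0.5 -1.3] t 36.0
down [0.5862 0.0261 0.0585] gap 0.0511 f 54.1 w [-7.9 -0.1 16.9] t 38.4
released [0.5859 0.0261 0.1604] gap 0.0718 f 0.0 w [ 0.3 -0.3 -0. ] t 39.4
[[0.5587, 0.3813], [0.5565, 0.2861], [0.466, 0.3851]]
low [0.5573 0.2863 0.026 ] gap 0.0751 f 0.0 w [-0.   0.5  0.7] t 41.7
grip [0.557  0.2863 0.0216] gap 0.0506 f 52.7 w [ 1.6 -0.3  2.2] t 42.2
lift [0.5555 0.2857 0.1285] gap 0.0508 f 52.3 w [-0.1 -1.  -3.3] t 42.9
over pocket 0 [ 0.6843 -0.023   0.1494] gap 0.0509 f 52.3 w [ 0.4  0.4 -2.5] t 44.2
down [ 0.6853 -0.0246  0.0586] gap 0.0505 f 53.6 w [-6.8  1.2 11.1] t 46.6
released [ 0.6851 -0.0246  0.1608] gap 0.0720 f 0.0 w [-1.3 -0.5 -1.3] t 47.6
[[0.5561, 0.3799], [0.466, 0.3851]] [[400.1, 243.4, 62.0]]
```

View pics/q2.png

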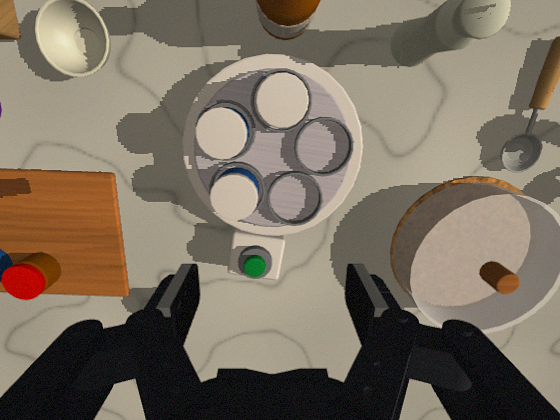

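Pot 1 had been knocked aside by 27 mm; the fresh measurement handled it. The view shows three pots seated at (281,100), (222,132), (234,193), with pockets free at (323,146) and (294,197). Now the last two.

Run:
```python
from h import *
job(0,4);job(3,3)
go([.6,-.015,.27],np.pi/2);hold(.2);c=cam("wrist");cv2.imwrite("pics/q3.png",c['image'][:,:,::-1])
go([.6,-.06,.27],np.pi/2);hold(.2);d=cam("wrist")
for k in range(5):
    q=pocket(k)[0];b=[near(x,[*q,.091],pad=24) for x in(c,d)]
    P,m=tri(c,b[0][:2],d,b[1][:2]);print(k,np.round(q,4),np.round(P,4),round(m,4),b[0][2],b[1][2],"dev mm",np.round(1e3*(P[:2]-q),1))
t=cam("top");print(np.round(tops(t),4).tolist())
for b in blobs(t,"knob",(370,220,420,270),20):print(b,plane(t,[b[:2]],.098))
cv2.imwrite("pics/t3.png",t['image'][:,:,::-1]);st("")
```

```text
[[0.5561, 0.38], [0.466, 0.3851]]
low [0.5569 0.3804 0.0261] gap 0.0752 f 0.0 w [ 1.1 -0.1  0.4] t 51.8
grip [0.5567 0.3803 0.0218] gap 0.0508 f 52.5 w [-0.7  0.7  3.3] t 52.4
lift [0.5552 0.3796 0.1285] gap 0.0508 f 52.2 w [-0.4  0.3 -1.6] t 53.0
over pocket 4 [ 0.6361 -0.0718  0.1498] gap 0.0509 f 52.0 w [-0.5  0.2 -1.3] t 54.7
down [ 0.6365 -0.0731  0.0587] gap 0.0510 f 52.5 w [-2.4  0.9  4.1] t 56.9
released [ 0.6364 -0.0732  0.1609] gap 0.0718 f 0.0 w [-1.3 -0.5 -0.2] t 57.8
[[0.466, 0.3851]]
low [0.4668 0.3855 0.026 ] gap 0.0753 f 0.0 w [ 1.   0.2 -0.3] t 60.9
grip [0.4664 0.3854 0.0216] gap 0.0508 f 52.5 w [-0.4  0.3  3. ] t 61.5
lift [0.4651 0.3845 0.1286] gap 0.0507 f 52.2 w [ 0.5 -0.3 -2.3] t 62.2
over pocket 3 [ 0.5746 -0.041   0.1494] gap 0.0509 f 52.2 w [-0.2  1.1 -1.9] t 63.8
down [ 0.5753 -0.0419  0.0586] gap 0.0510 f 52.5 w [-1.1 -0.5  3.1] t 66.0
released [ 0.5751 -0.0418  0.1606] gap 0.0721 f 0.0 w [ 0.   0.4 -0.5] t 66.9
0 [ 0.6848 -0.0246] [ 0.6846 -0.0254  0.0907] 0.0001 1475 1467 dev mm [-0.1 -0.9]
1 [0.6536 0.0368] [0.6513 0.0347 0.0977] 0.0017 1604 1740 dev mm [-2.4 -2.1]
2 [0.5857 0.0261] [0.5866 0.0255 0.0915] 0.0002 1911 1960 dev mm [ 0.9 -0.6]
3 [ 0.5748 -0.0418] [ 0.5734 -0.0425  0.0956] 0.0003 1921 1875 dev mm [-1.4 -0.8]
4 [ 0.6361 -0.0731] [ 0.6376 -0.0757  0.0921] 0.0003 1935 1813 dev mm [ 1.6 -2.6]
[]
(np.float64(400.11290322580646), np.float64(243.40322580645162), 62) [[ 0.48402098 -0.28401695  0.098     ]]
 [ 0.6    -0.0592  0.27  ] gap 0.0720 f 0.0 w [ 0.3 -0.2  0.1] t 68.7
```

View pics/q3.png

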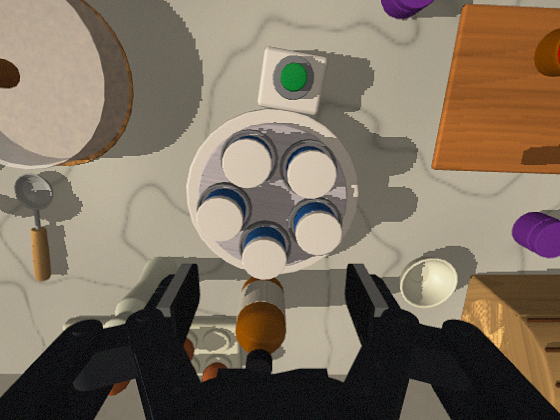

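All five pots are in pockets of their own, upright, with caps at z≈.091 (91 nominal) within 3 mm of the pocket centres. The board holds only the jam. Now to refetch the lid, using the same camera side as for the first grasp.

Run:
```python
from h import *
y=np.pi/2
q=[q for q in down(y) if R.from_quat([*q[1:],q[0]]).as_matrix()[0,0]>0][0]
goto([.47,-.285,.24],q)
K,m=two("knob",[.484,-.285,.094],z=.216);print("knob",np.round(K,4),m)
assert .078<K[2]<.1 and m<.004 and np.hypot(K[0]-.4855,K[1]+.2865)<.05
x,yy=K[:2];zg=.0699
grip(.06,70);go([x,yy,.17],y,True);go([x,yy,zg],y,True,.1);st("low");grip(0,70);st("grip")
go([x,yy,zg+.03],y,True,.08);st("lift");go([x,yy,.205],y,True);st("up")
H=[.6258,-.0156]
go([*H,.205],y,True);s=st("over");assert s['finger_gap']>.022
c=cam("wrist");cv2.imwrite("pics/l1.png",c['image'][:,:,::-1])
go([*H,.112],y,True,.08);st("near");z=press([*H,.112],y,.1015,3);st("down %.4f"%z)
```

```text
knob [ 0.4855 -0.2878  0.0875] 0.00014058585107026852
low [ 0.4861 -0.2883  0.0707] gap 0.0603 f 0.0 w [-0.3 -0.6  0.5] t 73.9
grip [ 0.486  -0.2881  0.0708] gap 0.0259 f 69.0 w [-0.2  0.7  5.7] t 74.3
lift [ 0.4857 -0.288   0.1004] gap 0.0260 f 69.0 w [ 0.3  0.1 -3.1] t 74.8
up [ 0.4848 -0.2873  0.2035] gap 0.0257 f 69.1 w [ 0.2  0.2 -4.3] t 75.5
over [ 0.6255 -0.0165  0.205 ] gap 0.0261 f 69.1 w [-0.  -0.5 -3.8] t 77.2
near [ 0.6264 -0.0157  0.1128] gap 0.0265 f 69.1 w [-0.2  0.6 -3.6] t 78.5
down 0.1040 [ 0.6261 -0.0156  0.1049] gap 0.0262 f 70.1 w [-0.8  1.4  4.7] t 80.5
```

Contact came at TCP .1049, so the rim is at .0391 — fully home (39 mm nominal). Release and check by eye.

Run:
```python
from h import *
y=np.pi/2
grip(.06);go([.6258,-.0156,.2],y,True);st("free")
K,m=two("knob",[.6258,-.0156,.128],z=.25);print("knob",np.round(K,4),m)
G,m=two("green",[.489,.008,.067],z=.26,off=(.06,-.02));print("green",np.round(G,4),m)
c=cam("wrist");cv2.imwrite("pics/l2.png",c['image'][:,:,::-1]);st("")
```

```text
free [ 0.6253 -0.0155  0.1991] gap 0.0602 f 0.0 w [-0.1 -0.4  0.3] t 81.6
knob [ 0.6259 -0.0158  0.121 ] 0.00020910599835504087
green [0.4893 0.0073 0.0631] 0.00015454720922577616
 [0.5491 0.0274 0.2598] gap 0.0600 f 0.0 w [-0.   0.1 -0.2] t 83.9
```

View pics/l2.png

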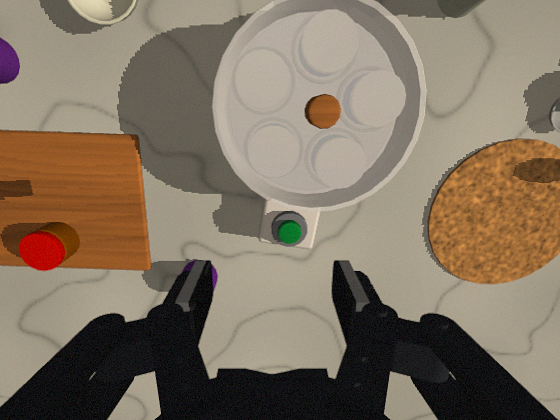

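The lid is level and home: the knob is back at z .121, the same as at the start. Now press the button at (.489,.007).

Run:
```python
from h import *
y=np.pi/2;p=[.489,.0071]
grip(0,40);go([*p,.12],y);go([*p,.072],y,True,.1);st("above")
f0=observe()['wrist_force'][2]
for i in range(20):
    z=.071-.001*i;go([*p,z],y,True,.03);s=observe();print(round(z,3),round(s['position'][2],4),np.round(s['wrist_force'],1))
    if s['wrist_force'][2]-f0>16: break
hold(.4);st("pressed");go([*p,.13],y,True,.15)
go([.45,-.0,.3],y);hold(.3)
t=cam("top");c=cam("scene")
cv2.imwrite("pics/end.png",c['image'][:,:,::-1]);st("")
```

```text
above [0.4898 0.0071 0.0727] gap 0.0004 f 0.0 w [ 0.3 -0.2  0.1] t 85.8
0.071 0.0716 [ 0.3  0.4 -0.4]
0.07 0.0701 [ 0.3 -0.5  0.3]
0.069 0.0689 [ 0.1 -0.4 -0. ]
0.068 0.0679 [ 0.3 -0.7  0.8]
0.067 0.0671 [-0.3 -0.9  1.1]
0.066 0.0661 [ 0.3 -0.   2.6]
0.065 0.0651 [0.8 0.8 2.7]
0.064 0.0641 [-0.6 -0.1  3.2]
0.063 0.0631 [0.2 0.3 3.9]
0.062 0.0621 [0.5 0.5 4.6]
0.061 0.0611 [ 0.4 -0.8  5.4]
0.06 0.0609 [-3.6  0.1 12.7]
0.059 0.0608 [-6.8  1.  20.7]
pressed [0.4893 0.0071 0.0608] gap 0.0000 f 10.0 w [-7.   1.4 19.6] t 89.5
 [4.498e-01 1.000e-04 2.991e-01] gap 0.0002 f 0.0 w [-0.6  0.3  0.6] t 91.2
```

View pics/end.png

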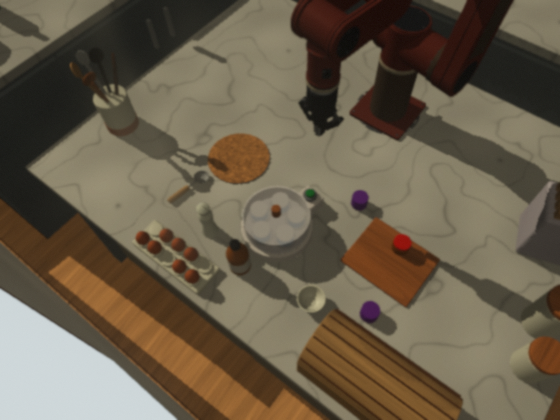

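The final view shows the lid home at (277,215) with five caps under it, and the jam alone on the board at (402,243). The bystanders look unmoved and the robot is clear. The button bottomed out at .0608, its full 6 mm of travel.

```bash
python3 -c "
from workcell import *
print(hand_in())"
```

```text
the job is handed in; nothing more can be done
None
```

I handed the job in after about 91 s of robot time: all five white-capped pots are seated in pockets of their own, the lid is back fully home, the start button was pressed its full 6 mm, and the jam and everything else were left alone.

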